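Load the boring machine and latch its guard

TASK

Lay the slimmer of the two sawn blanks squarely down into the open cradle of the small boring machine. Then slide the machine's clear guard over it and push it gently shut, without slamming or forcing it, until the hook clicks down over the guard's pin and holds the guard by itself.

Things in the scene. Friction and masses are not known exactly. Their poses are not given: they have to be found in the camera images.
- slim_mid (a point): Centre of the slimmer sawn wooden blank, a loose square bar 42 x 42 mm in section, 130 mm long (0.09 to 0.18 kg); y along its length, z up, underside 21 mm below this point. It lies on the bench right of the machine; which of the two blanks is nearer the robot varies.
- thick_mid (a point): Centre of the thicker blank, 48 x 48 x 150 mm, y along its length, lying near the slim one. It does not fit the cradle and is not needed.
- machine: Small boring machine fixed on the bench, base plate 156 x 490 mm, its top 18 mm above the bench; origin at its underside, near the middle, y along the machine, z up. At the +y end: motor with drill bit, the clear guard parked over it. The open cradle is between. At the -y end: catch bracket with hook, up to 122 mm high, from y = -120 mm on.
- cradle_mid (a point): Where the centre of the seated slim blank belongs; y along cradle and machine, z up. Two saddles, 25 mm long, 50 mm either way along y, floors 21 mm below this point, walls 46.4 mm apart, flared on top, ending 3 mm below it. Between them 75 mm are open down to 38 mm below: room for fingers. End stop at y = -70 mm, bit tip at +76 mm. Open guard: beyond y = +75 mm.
- guard_handle (a point): Middle of the guard's handle: steel bar 12 mm thick, 60 mm long, lying along x of this frame, 150 mm above the bench on two end posts, 27 mm free below it. It is at the middle of the top of the guard, a clear hood 165 mm long that slides on guide rods along y and shuts toward MINUS y. Push the bar with shut fingers from above, or pinch it. Faster than 0.3 m/s is slamming.
- guard (a joint): Travel of the guard in m, 0 to 0.015 at the start (open), growing as it shuts. Friction about 2.5 N. It latches between 0.198 and 0.222: the catch sits in adjusting slots and where it is set is not measured, so go by feel. The push rises to 10 to 13 N just before the click and drops at it. 2 mm past it stiff rubber is met (12 N per mm): at 17 N the click is past. Over 25 N is forcing it.
- latch_hook (a joint): Angle in rad of the steel hook on the catch bracket: 0 resting down; it rises to about 0.15 over the last 20 mm as the pin on the guard's leading edge pushes under its sloped nose, and springs back to 0 when it drops behind the pin (the click). Also 0 before the pin reaches it.
- plunger (a joint): How far, in m, the guard presses in the two spring plungers on the catch bracket: 0 until the guard meets them 5 mm before the click, about 0.005 once the hook holds the guard. They push a guard that is left short of the click back open.

How it is judged:
On the way, in this order (a step that is already met when the one before it is completed fails the run):
1. the slim blank lies seated in the cradle, let go, with the guard still open (horizontal distance between slim_mid and cradle_mid below 0.01 m and z of slim_mid in the frame of cradle_mid below 0.003 m and angle between the y axis of slim_mid and the y axis of cradle_mid, either way round below 0.06 rad and contact force between the fingers and slim_blank below 0.1 N and value of joint guard below 0.05 m), for 0.2 s.
2. the hook has been lifted by the guard's pin (value of joint latch_hook above 0.08 rad and value of joint guard above 0.175 m).
At the end, for the whole second after the job is handed in: Guard shut (travel over 0.194 m) and at rest, held by the hook dropped behind its pin (hook under 0.03 rad) with the spring plungers pressed in over 3.5 mm; slim blank seated in the cradle: within 10 mm in plan, not over 3 mm high, in line within 0.06 rad (value of joint guard above 0.194 m and value of joint latch_hook below 0.03 rad and value of joint plunger above 0.0035 m and velocity of joint guard below 0.01 m/s and horizontal distance between slim_mid and cradle_mid below 0.01 m and z of slim_mid in the frame of cradle_mid below 0.003 m and angle between the y axis of slim_mid and the y axis of cradle_mid, either way round below 0.06 rad); the robot touches nothing.
It fails at once if the guard is forced: the robot presses on it with more than 25 N (contact force between any of the arm, the fingers and guard above 25 N).
It fails at once if the guard is slammed: it moves faster than 0.3 m/s (velocity of joint guard above 0.3 m/s).
It also fails if it takes over 70 s, if anything falls off the work surface, if the arm or the gripper's body presses on something with over 40 N, if the wrist force passes 120 N, or if a joint passes its speed limit or range.

ROBOT

A 6-joint arm with a two-finger parallel gripper is mounted at the origin on a cart in front of the work surface, level with it; the furniture and walls round the work are solid. World frame = base frame: x ahead of the robot, y to its left, z up, the work surface at z = 0. Lengths are in m, angles in rad, forces in N, time in s.
With the tool pointing down it reaches from about 0.325 to 0.85 m from the base axis. Payload 4.4 kg.
Tool frame: the origin (TCP) lies midway between the tips of the shut fingers; the grasp point (between the pads) lies 19 mm behind it; x points along the fingers, y is the direction in which the jaws open and shut, and the axes are right-handed (so a half turn about x gives the same grasp; the last joint's range is limited). The gripper opens to 94 mm and grips with 3 to 60 N. Pads are 16 mm wide; open, the fingers measure 119 mm over their backs; the gripper's body (75 mm by 177 mm) begins 78 mm behind the grasp point.
Start: joints at [-1.349, 0.207, 1.542, -0, 1.393, -0.15], TCP at [0.209, -0.536, 0.205] pointing down, gripper open.
Joint ranges: [-2.73, 2.73], [-0.86, 2.22], [0.23, 2.46], [-1.11, 4.25], [0.08, 2.63], [-2.82, 2.82]. Speed limits (rad/s): [2.79, 2.79, 3.14, 3.14, 3.14, 3.14].

INTERFACE

Orientations are given as a 3x3 rotation matrix whose columns are the frame's x, y, z axes.
In Python, from plant import bot gives the robot as it stands.
- The arm moves only by the tool servo_tool, never from a script. Its argument "motion" is a list of rows, each a list of 2 entries, a list of its own where there are three numbers: the shift along the tool's x, y, z in m, then the turn, a rotation vector about the tool's x, y, z in rad. In form: [[[x, y, z], [wx, wy, wz]], ...]. A call has 1 to 5 rows; each row is the pose to reach, as a shift and turn from the pose commanded when the call began, along the tool's axes at that moment; what a row does not reach only later rows make up. A row lasts 1/10 s, in which the tool goes at most 50 mm and 8.59 degrees, less where a joint would pass 70% of its speed; a pose out of reach is approached as far as the arm can. A call with a gripper value outside its range is refused whole. "hand" is the closure in counts, from 0 (fully open) to 255 (shut), set as the call begins (left out, the last holds). The fingers move at their own pace and stop on an object; the grip force is fixed at half the most. Time passes only in rows, so rows that repeat a pose let the fingers close. It gives the time, the measured TCP pose, the force and the opening at its end, in the units of the state.
- bot.sense(): the state, without advancing time (a new reading comes with each control period).
- bot.read_camera(name): name is "side" or "top"; returns the picture (480x640x3 uint8, blue, green, red); there is no depth.
- bot.get_calibration(name): a dict with "fx", "fy", "cx", "cy" (pixels), "dist" ([k1, k2, p1, p2, k3] as OpenCV has them; the pictures are not rectified), "position" and "orientation" of the camera in the world. Camera axes: x right, y down, z forward; pixel columns grow to the right and rows downward; lengths in m; the calibration is good to about 2 mm. A picture is of the moment at which its call begins. get_calibration takes no time and is no camera call.
- bot.close_job(): hands the job in, once; it reports no verdict.
The state is a dict: "t": time; "qpos": joint angles; "joint_velocities": joint speeds; "joint_torque": joint torques, N m; "position": TCP position; "tcp_rot": TCP orientation; "force": force on the tool from outside, world axes, zero at the start; "wrist_torque": the same for the moment, N m; "gripper_width": opening from 0.0 (shut) to 1.0 (fully open).
Only numpy, scipy, OpenCV 4.12 (cv2) and the standard library are available. Lean on these libraries where they do the work, as an engineer would, in place of code of your own. Each camera call takes 0.05 s, during which the arm holds its last target.

## Working session

There is one attempt and no reset: what is moved stays moved. The work goes in short steps, Python scripts to look and compute and a tool call to move; the robot and the scene stay as the last step left them, time stands still between calls to the robot, and variables do not carry over. Pictures are saved under pics/ and viewed, and the job is handed in when it is done.

Besides the shell and the picture viewer there is one more tool, called after ">>>" by a JSON object that holds its "fn" and its "kwargs", one argument or row to a line. servo_tool: Moves the arm, as the interface text tells. Its arguments: {"type":"object","properties":{"motion":{"type":"array","items":{"type":"array"}},"hand":{"type":"number"}},"required":["motion"]}

```bash
ls; mkdir -p pics
python3 - <<'E'
from plant import bot
import cv2
s=bot.sense();print(s)
for n in("side","top"):
    print(n,bot.get_calibration(n)); cv2.imwrite(f"pics/{n}0.png",bot.read_camera(n))
E
```

```text
pics
{'t': 0.0, 'qpos': array([-1.34949670e+00,  2.07402677e-01,  1.54293254e+00, -3.52857694e-06,
        1.39346279e+00, -1.50502761e-01]), 'joint_velocities': array([ 1.14054356e-05,  2.36101925e-03,  1.70371397e-03,  1.45075339e-04,
       -1.97109031e-05,  3.64300443e-04]), 'joint_torque': array([ 7.64162833e-04, -3.70875227e+01, -2.81415582e+01,  6.97879354e-02,
        3.60558985e-02, -1.80121015e-04]), 'position': array([ 0.20870659, -0.53493971,  0.20431078]), 'tcp_rot': array([[-4.87456879e-04,  3.63295309e-01, -9.31673913e-01],
       [ 2.15080134e-03, -9.31671488e-01, -3.63295489e-01],
       [-9.99997568e-01, -2.18093639e-03, -3.27226363e-04]]), 'force': array([0.09555632, 0.33927923, 0.7296684 ]), 'wrist_torque': array([-0.03088882,  0.0362063 , -0.01869226]), 'gripper_width': 1.0001668379922413}
side {'fx': 469.86719430441315, 'fy': 469.86719430441315, 'cx': 313.8011511743208, 'cy': 249.53662069633464, 'dist': array([-0.00544827,  0.        ,  0.        ,  0.        ,  0.        ]), 'position': array([0.19637112, 0.59823538, 0.7370051 ]), 'orientation': array([[-0.90859535, -0.25346329,  0.3319802 ],
       [-0.41702222,  0.59501171, -0.68706152],
       [-0.02338723, -0.76270402, -0.6463247 ]])}
top {'fx': 600.1962568192043, 'fy': 600.1962568192043, 'cx': 331.65001068119835, 'cy': 235.26302661493932, 'dist': array([-0.080726,  0.      ,  0.      ,  0.      ,  0.      ]), 'position': array([ 0.36751248, -0.04902193,  1.45066192]), 'orientation': array([[ 0.01438048, -0.992265  ,  0.12330195],
       [-0.99968836, -0.01175118,  0.02202492],
       [-0.02040562, -0.12358026, -0.99212476]])}
```

View pics/side0.png

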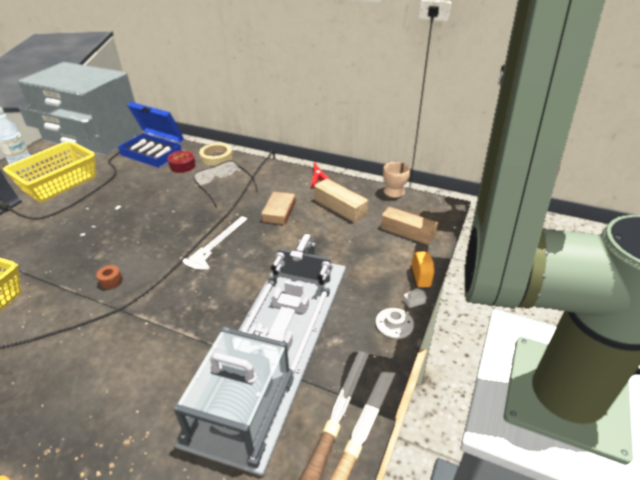

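View pics/top0.png

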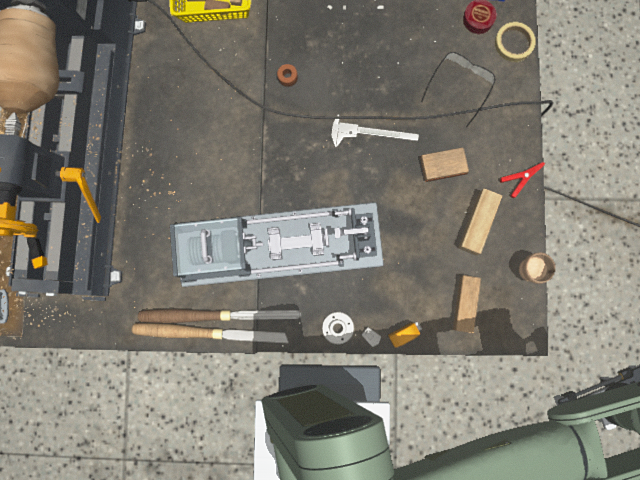

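Run:
```python
import cv2
a=cv2.imread("pics/top0.png");
cv2.imwrite("pics/c1.png",cv2.resize(a[170:350,420:560],None,fx=4.2,fy=4.2,interpolation=cv2.INTER_CUBIC)[:600*2][:])
c=cv2.resize(a[180:345,430:540],None,fx=3.6,fy=3.6,interpolation=cv2.INTER_CUBIC);cv2.imwrite("pics/c1.png",c)
c=cv2.resize(a[195:295,165:390],None,fx=3.5,fy=3.5,interpolation=cv2.INTER_CUBIC);cv2.imwrite("pics/c2.png",c)
b=cv2.imread("pics/side0.png")
c=cv2.resize(b[170:260,250:450],None,fx=4,fy=4,interpolation=cv2.INTER_CUBIC);cv2.imwrite("pics/c3.png",c)
c=cv2.resize(b[225:475,170:360],None,fx=2.4,fy=2.4,interpolation=cv2.INTER_CUBIC);cv2.imwrite("pics/c4.png",c)
```

```text
(no output)
```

View pics/c1.png

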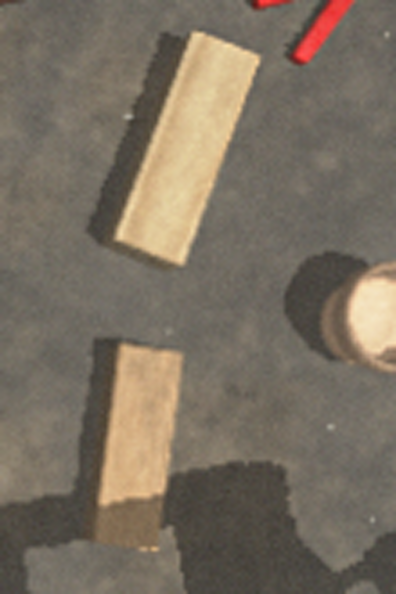

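View pics/c2.png

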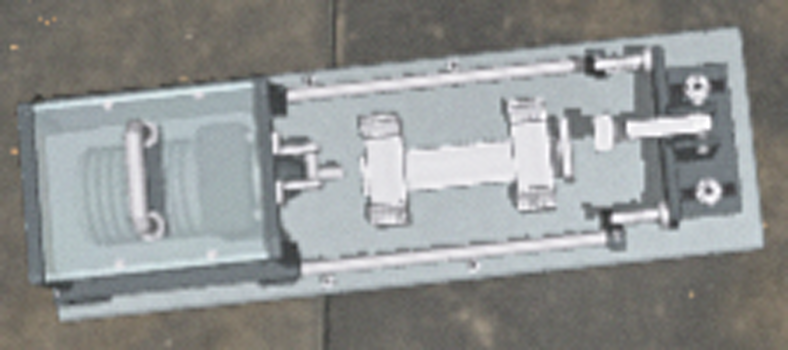

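View pics/c3.png

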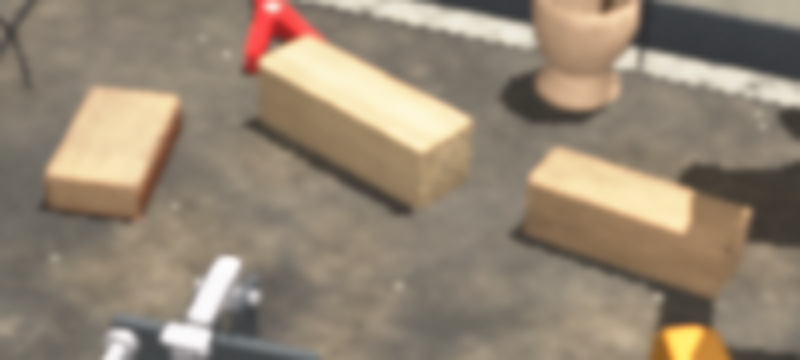

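View pics/c4.png

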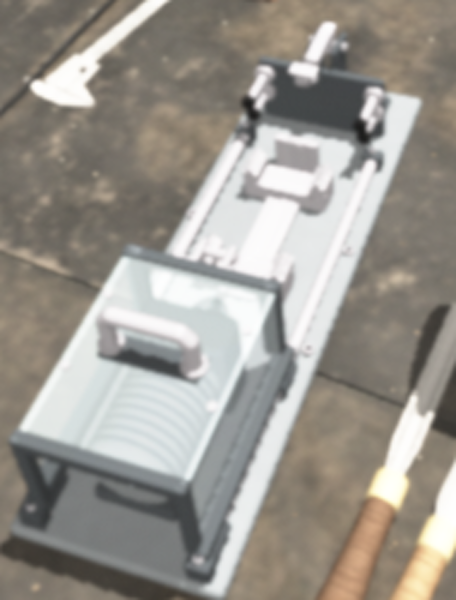

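```bash
cat > h.py <<'E'
import numpy as np,cv2
from plant import bot
def K(n):
    c=bot.get_calibration(n);return c,np.array([[c['fx'],0,c['cx']],[0,c['fy'],c['cy']],[0,0,1.]])
def ray(n,p):
    c,k=K(n);u=cv2.undistortPoints(np.array(p,float).reshape(-1,1,2),k,c['dist']).reshape(-1,2)
    return c['position'],np.c_[u,np.ones(len(u))]@c['orientation'].T
def plane(n,p,z):
    o,d=ray(n,p);return o+d*((z-o[2])/d[:,2])[:,None]
def proj(n,P):
    c,k=K(n);R=c['orientation'].T
    return cv2.projectPoints(np.array(P,float).reshape(-1,3),cv2.Rodrigues(R)[0],-R@c['position'],k,c['dist'])[0].reshape(-1,2)
def tri(a,b):
    o1,d1=ray('top',a);o2,d2=ray('side',b);out=[]
    for x,y in zip(d1,d2):
        s=np.linalg.lstsq(np.c_[x,-y],o2-o1,rcond=None)[0];p,q=o1+s[0]*x,o2+s[1]*y;out.append(np.r_[(p+q)/2,np.linalg.norm(p-q)])
    return np.array(out)
E
python3 - <<'E'
from h import *
np.set_printoptions(precision=4,suppress=True)
f=lambda l,s,o:np.array(l,float)/s+np.array(o)
def rep(n,p):
    print(n);print(p);print([round(float(np.linalg.norm(p[i]-p[(i+1)%4])),4) for i in range(4)],p.mean(0))
rep('near z42',plane('top',f([(119,342),(182,351),(158,549),(95,541)],3.6,(430,180)),.042))
rep('far z48',plane('top',f([(198,32),(260,57),(185,258),(118,240)],3.6,(430,180)),.048))
g=lambda l:f(l,3.5,(165,195))
h=lambda l:f(l,2.4,(170,225))
print('plate',plane('top',g([(740,28),(762,245),(60,318)]),.018))
print('plate side',plane('side',h([(420,98)]),.018))
# handle ends top
print('handle',tri(g([(133,125),(153,232)]),h([(108,315),(195,350)])))
# end stop top corners ; -y saddle tops
print('endstop',tri(g([(567,118),(567,178)]),h([(277,138),(318,147)])))
E
```

```text
near z42
[[ 0.4523 -0.3274  0.042 ]
 [ 0.4469 -0.3685  0.042 ]
 [ 0.3189 -0.3515  0.042 ]
 [ 0.3236 -0.3107  0.042 ]]
[0.0415, 0.1291, 0.041, 0.1298] [ 0.3854 -0.3395  0.042 ]
far z48
[[ 0.6574 -0.3813  0.048 ]
 [ 0.6411 -0.4221  0.048 ]
 [ 0.5072 -0.37    0.048 ]
 [ 0.5185 -0.3263  0.048 ]]
[0.044, 0.1437, 0.0452, 0.1494] [ 0.581  -0.3749  0.048 ]
plate [[ 0.6255 -0.1245  0.018 ]
 [ 0.4754 -0.1403  0.018 ]
 [ 0.4186  0.3409  0.018 ]]
plate side [[ 0.4766 -0.1419  0.018 ]]
handle [[0.5347 0.2632 0.1479 0.0034]
 [0.4725 0.2535 0.1326 0.0056]]
endstop [[ 0.5564 -0.0069  0.0555  0.0003]
 [ 0.5162 -0.0073  0.0598  0.0018]]
```

```bash
cat > ov.py <<'E'
from h import *
import sys
def overlay(c,psi,z,fn,tag):
    y=np.array([-np.sin(psi),np.cos(psi),0]);x=np.array([np.cos(psi),np.sin(psi),0]);c=np.array([*c,z])
    for n,(r0,r1,c0,c1),s in(('top',(210,280,255,355),8),('side',(265,345,240,320),7)):
        a=cv2.imread(f"pics/{n}{fn}.png")[r0:r1,c0:c1];a=cv2.resize(a,None,fx=s,fy=s,interpolation=cv2.INTER_CUBIC)
        b=a.copy()
        def L(pts,col):
            P=[c+p[0]*x+p[1]*y+np.array([0,0,p[2]]) for p in pts]
            q=((proj(n,P)-(c0,r0)+.5)*s-.5).astype(int);cv2.polylines(b,[q.reshape(-1,1,2)],False,col,1)
        for m in(-1,1):
            y0,y1=m*.05-.0125,m*.05+.0125
            for sx in(-.0232,.0232): L([(sx,y0,-.0 -.01),(sx,y1,-.01)],(0,0,255)); L([(sx,y0,-.021),(sx,y1,-.021)],(0,255,0))
            for yy in (y0,y1): L([(-.0232,yy,-.021),(.0232,yy,-.021)],(0,255,0))
        L([(-.02,-.07,0),(.02,-.07,0)],(255,0,0)); L([(-.003,.076,0),(.003,.076,0)],(255,0,255))
        cv2.imwrite(f"pics/ov_{n}_{tag}.png",np.vstack([b])[:600,:800]);cv2.imwrite(f"pics/raw_{n}.png",a[:600,:800])
overlay((float(sys.argv[1]),float(sys.argv[2])),float(sys.argv[3]),float(sys.argv[4]),'0',sys.argv[5])
E
python3 ov.py 0.528 0.0625 0.1175 0.06 a
```

```text
(no output)
```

View pics/ov_top_a.png

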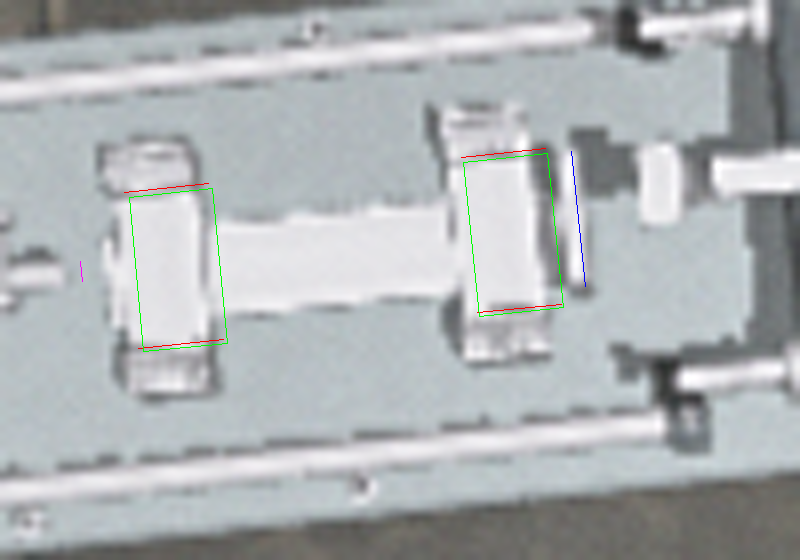

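View pics/ov_side_a.png

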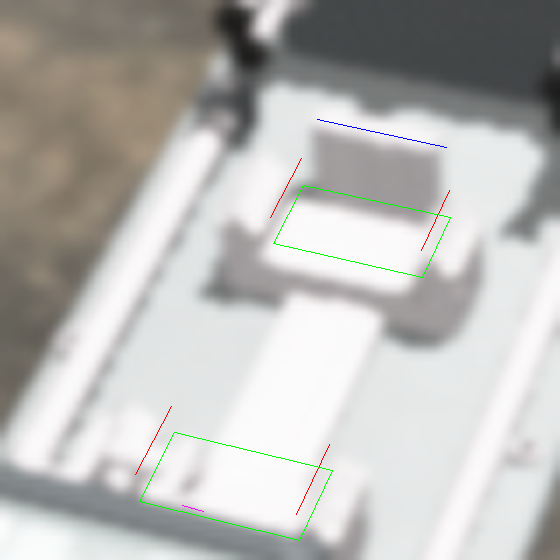

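View pics/raw_top.png

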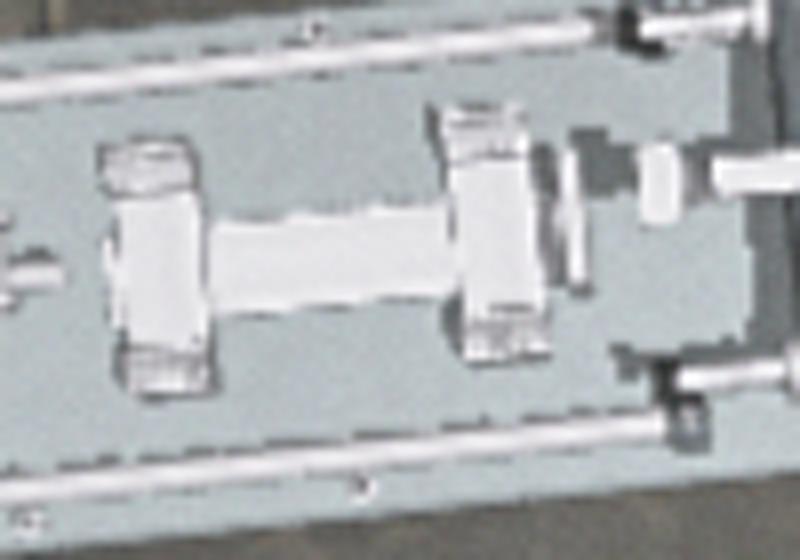

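View pics/raw_side.png

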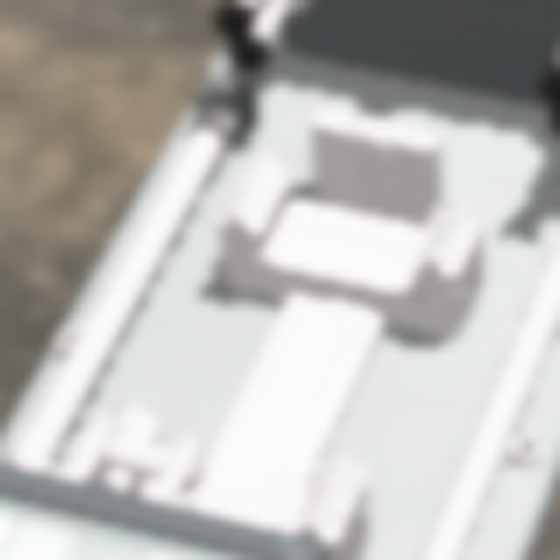

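```bash
cat > fit.py <<'E'
from h import *
from scipy.optimize import least_squares
T=np.array([(449,162),(530,154),(546,308),(464,320),(118,196),(196,188),(212,346),(127,350)])/8+(255,210)
S=np.array([(290,200),(432,234),(410,292),(262,258)])/7+(240,265)
# order: far/left.. top: (x+,y+),(x+,y-),(x-,y-),(x-,y+)
B=lambda m:[(.0232,m*.05+.0125,-.021),(.0232,m*.05-.0125,-.021),(-.0232,m*.05-.0125,-.021),(-.0232,m*.05+.0125,-.021)]
# side: (x+,y-),(x-,y-),(x-,y+),(x+,y+)
b=B(-1);bs=[b[1],b[2],b[3],b[0]]
def W(p,P):
    P=np.array(P);c,s=np.cos(p[3]),np.sin(p[3]);return np.c_[p[0]+P[:,0]*c-P[:,1]*s,p[1]+P[:,0]*s+P[:,1]*c,p[2]+P[:,2]]
def r(p): return np.r_[(proj('top',W(p,B(-1)+B(1)))-T).ravel(),(proj('side',W(p,bs))-S).ravel()]
q=least_squares(r,[.528,.0625,.06,.1175]);print(q.x.round(4));print(q.fun.round(1).reshape(-1,2))
for z in(.056,.06):
    q=least_squares(lambda p:r(np.r_[p[:2],z,p[2]]),[.528,.0625,.1175]);print(z,q.x.round(4),q.cost)
E
python3 fit.py
```

```text
[0.528  0.0666 0.0559 0.1252]
[[-0.4 -0.3]
 [-0.1 -0.5]
 [ 0.1 -0.5]
 [-0.2 -0.8]
 [-0.6  0.1]
 [ 0.  -0.1]
 [-0.  -0.5]
 [ 0.2  0.1]
 [ 0.4  0.1]
 [ 1.2 -0.2]
 [ 0.5  0.1]
 [ 0.2  0.3]]
0.056 [0.528  0.0667 0.1251] 2.206445436729929
0.06 [0.5273 0.0673 0.1228] 5.210070537470197
```

```bash
cat >> h.py <<'E'
from scipy.spatial.transform import Rotation as Ro
def delta(tgt,ang):
    """tool-frame shift/rotvec to reach TCP tgt with tool down, jaw at ang deg"""
    s=bot.sense();R=s['tcp_rot'];a=np.radians(ang)
    y=np.array([np.cos(a),np.sin(a),0]);x=np.array([0,0,-1.]);G=np.c_[x,y,np.cross(x,y)]
    return (R.T@(np.array(tgt)-s['position'])).round(4),Ro.from_matrix(R.T@G).as_rotvec().round(4),s['position'].round(4),s['force'].round(2),s['t']
E
python3 -c "
from h import *
print(delta((.3854,-.3395,.12),-97.5))"
```

```text
(array([ 0.0847, -0.1178, -0.2356]), array([5.027e-01, 2.000e-04, 2.100e-03]), array([ 0.2087, -0.535 ,  0.2044]), array([-0.93,  0.11,  0.59]), 0.1)
```

>>> {"fn": "servo_tool", "kwargs": {
  "motion": [
    [[0.005, -0.02, -0.04], [0.1, 0, 0]],
    [[0.015, -0.04, -0.08], [0.2, 0, 0]],
    [[0.025, -0.06, -0.12], [0.3, 0, 0]],
    [[0.035, -0.08, -0.16], [0.4, 0, 0]],
    [[0.045, -0.1, -0.2], [0.5, 0, 0]]
  ],
  "hand": 0
}}

```text
t: 0.6
position: [0.3595, -0.3682, 0.1597]
tcp_rot: [[-0.0, -0.132, -0.991], [0.001, -0.991, 0.132], [-1.0, -0.001, 0.0]]
force: [0.8, -1.7, 0.1]
gripper_width: 1.0
```

```bash
python3 -c "
from h import *
print(delta((.3854,-.3395,.12),-97.5))"
```

```text
(array([ 0.0397, -0.0318, -0.0218]), array([-0.0019,  0.0004,  0.0005]), array([ 0.3595, -0.3682,  0.1597]), array([ 0.78, -1.68,  0.11]), 0.6)
```

>>> {"fn": "servo_tool", "kwargs": {
  "motion": [
    [[0.015, -0.016, -0.011], [0, 0, 0]],
    [[0.03, -0.032, -0.022], [0, 0, 0]],
    [[0.04, -0.032, -0.022], [0, 0, 0]],
    [[0.04, -0.032, -0.022], [0, 0, 0]]
  ]
}}

```text
t: 1.0
position: [0.3836, -0.3398, 0.1185]
tcp_rot: [[-0.003, -0.127, -0.992], [0.003, -0.992, 0.127], [-1.0, -0.002, 0.003]]
force: [-1.1, -0.3, 1.1]
gripper_width: 0.994
```

```bash
python3 -c "
from h import *
print(delta((.3854,-.3395,.008),-97.5))
a=bot.read_camera('top');b=bot.read_camera('side');cv2.imwrite('pics/top1.png',a);cv2.imwrite('pics/side1.png',b)
c=cv2.resize(a[230:350,400:540],None,fx=3.5,fy=3.5);d=cv2.resize(b[110:270,340:470],None,fx=2.6,fy=2.6)
cv2.imwrite('pics/c5.png',np.hstack([c[:416],d[:416,:310]]))"
```

```text
(array([ 0.1105, -0.0002, -0.0021]), array([0.0037, 0.0034, 0.0024]), array([ 0.3836, -0.3398,  0.1185]), array([-1.06, -0.3 ,  1.13]), 1.0)
```

View pics/c5.png

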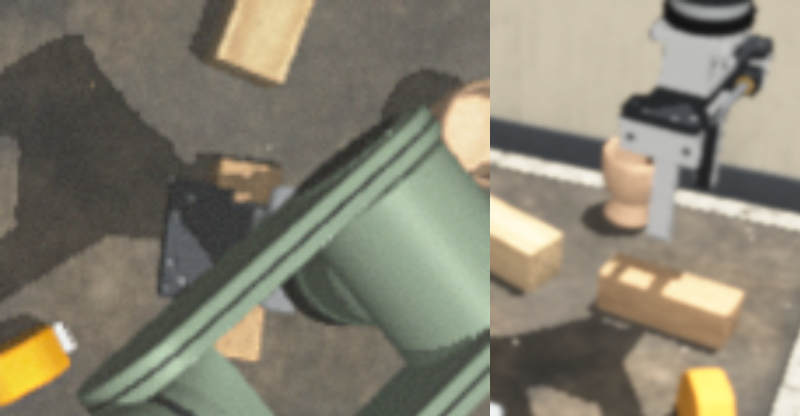

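>>> {"fn": "servo_tool", "kwargs": {
  "motion": [
    [[0.03, 0, -0.002], [0, 0, 0]],
    [[0.06, 0, -0.002], [0, 0, 0]],
    [[0.09, 0, -0.002], [0, 0, 0]],
    [[0.11, 0, -0.002], [0, 0, 0]],
    [[0.11, 0, -0.002], [0, 0, 0]]
  ]
}}

```text
t: 1.6
position: [0.3846, -0.3405, 0.0083]
tcp_rot: [[-0.003, -0.13, -0.992], [0.004, -0.992, 0.13], [-1.0, -0.003, 0.004]]
force: [-0.4, 0.6, -0.7]
gripper_width: 0.996
```

>>> {"fn": "servo_tool", "kwargs": {
  "motion": [
    [[0, 0, 0], [0, 0, 0]],
    [[0, 0, 0], [0, 0, 0]],
    [[0, 0, 0], [0, 0, 0]],
    [[0, 0, 0], [0, 0, 0]],
    [[0, 0, 0], [0, 0, 0]]
  ],
  "hand": 255
}}

```text
t: 2.1
position: [0.3872, -0.3416, 0.0112]
tcp_rot: [[0.001, -0.128, -0.992], [-0.001, -0.992, 0.128], [-1.0, 0.001, -0.001]]
force: [0.3, 0.6, 0.1]
gripper_width: 0.612
```

>>> {"fn": "servo_tool", "kwargs": {
  "motion": [
    [[0, 0, 0], [0, 0, 0]],
    [[0, 0, 0], [0, 0, 0]],
    [[0, 0, 0], [0, 0, 0]]
  ]
}}

```text
t: 2.4
position: [0.3869, -0.3409, 0.0106]
tcp_rot: [[0.0, -0.128, -0.992], [0.001, -0.992, 0.128], [-1.0, -0.001, 0.0]]
force: [0.1, 1.7, 2.2]
gripper_width: 0.443
```

>>> {"fn": "servo_tool", "kwargs": {
  "motion": [
    [[0, 0, 0], [0, 0, 0]],
    [[0, 0, 0], [0, 0, 0]],
    [[-0.04, 0, 0], [0, 0, 0]],
    [[-0.08, 0, 0], [0, 0, 0]],
    [[-0.12, 0, 0], [0, 0, 0]]
  ]
}}

```text
t: 2.9
position: [0.3861, -0.3408, 0.1307]
tcp_rot: [[-0.001, -0.128, -0.992], [0.001, -0.992, 0.128], [-1.0, -0.001, 0.002]]
force: [1.0, -0.3, -1.1]
gripper_width: 0.444
```

>>> {"fn": "servo_tool", "kwargs": {
  "motion": [
    [[-0.03, 0, 0], [0, 0, 0]],
    [[-0.06, 0, 0], [0, 0, 0]],
    [[-0.06, 0, 0], [0, 0, 0]]
  ]
}}

```text
t: 3.2
position: [0.3889, -0.3442, 0.1951]
tcp_rot: [[0.006, -0.128, -0.992], [-0.008, -0.992, 0.128], [-1.0, 0.007, -0.007]]
force: [0.4, 0.1, -1.3]
gripper_width: 0.444
```

```bash
python3 -c "
from h import *
print(delta((.528,.0665,.18),6.9))"
```

```text
(array([ 0.0125, -0.4252, -0.0853]), array([-1.8194e+00,  1.7000e-03, -1.1800e-02]), array([ 0.3889, -0.3442,  0.1951]), array([ 0.43,  0.13, -1.3 ]), 3.2)
```

>>> {"fn": "servo_tool", "kwargs": {
  "motion": [
    [[0, -0.03, -0.006], [-0.13, 0, 0]],
    [[0, -0.06, -0.012], [-0.26, 0, 0]],
    [[0, -0.09, -0.018], [-0.39, 0, 0]],
    [[0, -0.12, -0.024], [-0.52, 0, 0]],
    [[0, -0.15, -0.03], [-0.65, 0, 0]]
  ]
}}

```text
t: 3.7
position: [0.4349, -0.1947, 0.1881]
tcp_rot: [[-0.003, 0.503, -0.864], [0.001, -0.864, -0.503], [-1.0, -0.003, 0.002]]
force: [1.0, 1.1, -1.7]
gripper_width: 0.444
```

```bash
python3 -c "
from h import *
print(delta((.528,.0665,.18),6.9))"
```

```text
(array([ 0.0082, -0.1789, -0.2118]), array([-1.1645e+00, -1.0000e-04,  3.3000e-03]), array([ 0.4349, -0.1947,  0.1881]), array([ 1.02,  1.15, -1.67]), 3.7)
```

>>> {"fn": "servo_tool", "kwargs": {
  "motion": [
    [[0, -0.02, -0.024], [-0.13, 0, 0]],
    [[0, -0.04, -0.048], [-0.26, 0, 0]],
    [[0, -0.06, -0.072], [-0.39, 0, 0]],
    [[0, -0.08, -0.096], [-0.52, 0, 0]],
    [[0, -0.1, -0.12], [-0.65, 0, 0]]
  ]
}}

```text
t: 4.2
position: [0.489, -0.0485, 0.1881]
tcp_rot: [[-0.003, 0.923, -0.384], [0.0, -0.384, -0.923], [-1.0, -0.003, 0.001]]
force: [0.9, 0.3, -1.1]
gripper_width: 0.446
```

```bash
python3 -c "
from h import *
print(delta((.528,.0665,.18),6.9))"
```

```text
(array([ 0.008 , -0.0081, -0.1211]), array([-0.5142,  0.    ,  0.0032]), array([ 0.489 , -0.0485,  0.1881]), array([ 0.88,  0.28, -1.09]), 4.2)
```

>>> {"fn": "servo_tool", "kwargs": {
  "motion": [
    [[0, -0.002, -0.03], [-0.13, 0, 0]],
    [[0, -0.004, -0.06], [-0.26, 0, 0]],
    [[0, -0.006, -0.09], [-0.39, 0, 0]],
    [[0, -0.008, -0.121], [-0.514, 0, 0]],
    [[0, -0.008, -0.121], [-0.514, 0, 0]]
  ]
}}

```text
t: 4.7
position: [0.5291, 0.0677, 0.188]
tcp_rot: [[-0.003, 0.993, 0.12], [0.001, 0.12, -0.993], [-1.0, -0.003, -0.002]]
force: [-0.2, -1.3, -1.7]
gripper_width: 0.443
```

>>> {"fn": "servo_tool", "kwargs": {
  "motion": [
    [[0.03, 0, 0], [0, 0, 0]],
    [[0.06, 0, 0], [0, 0, 0]],
    [[0.06, 0, 0], [0, 0, 0]],
    [[0.06, 0, 0], [0, 0, 0]]
  ]
}}

```text
t: 5.1
position: [0.5283, 0.0642, 0.1291]
tcp_rot: [[-0.003, 0.994, 0.114], [-0.0, 0.114, -0.994], [-1.0, -0.003, -0.0]]
force: [0.4, -0.0, -0.7]
gripper_width: 0.446
```

```bash
python3 -c "
from h import *
print(delta((.528,.0665,.12),6.9))
a=bot.read_camera('top');b=bot.read_camera('side');cv2.imwrite('pics/top2.png',a);cv2.imwrite('pics/side2.png',b)
c=cv2.resize(a[190:310,220:360],None,fx=3.5,fy=3.5);d=cv2.resize(b[200:360,220:350],None,fx=2.6,fy=2.6)
cv2.imwrite('pics/c6.png',np.hstack([c[:416],d[:416,:310]]))"
```

```text
(array([ 0.0091,  0.    , -0.0023]), array([-0.0066, -0.0002,  0.0034]), array([0.5283, 0.0642, 0.1291]), array([ 0.39, -0.04, -0.71]), 5.1)
```

View pics/c6.png

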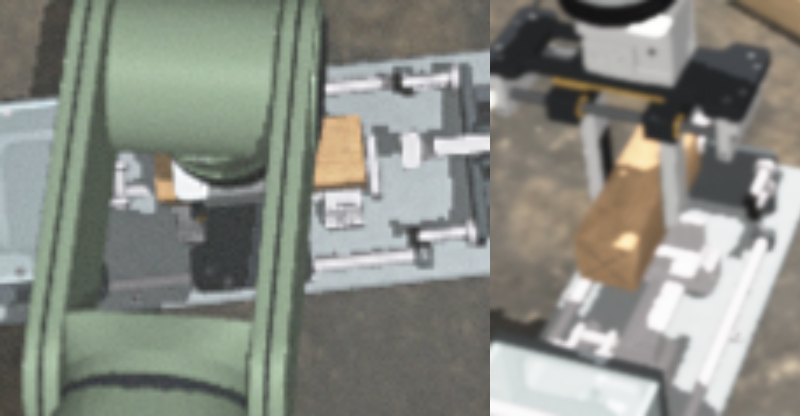

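Run:
```python
import cv2
a=cv2.imread('pics/top2.png');b=cv2.imread('pics/side2.png')
cv2.imwrite('pics/c7.png',cv2.resize(a[210:270,300:370],None,fx=8,fy=8,interpolation=cv2.INTER_CUBIC))
cv2.imwrite('pics/c8.png',cv2.resize(b[245:325,245:325],None,fx=7,fy=7,interpolation=cv2.INTER_CUBIC))
```

```text
(no output)
```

View pics/c7.png

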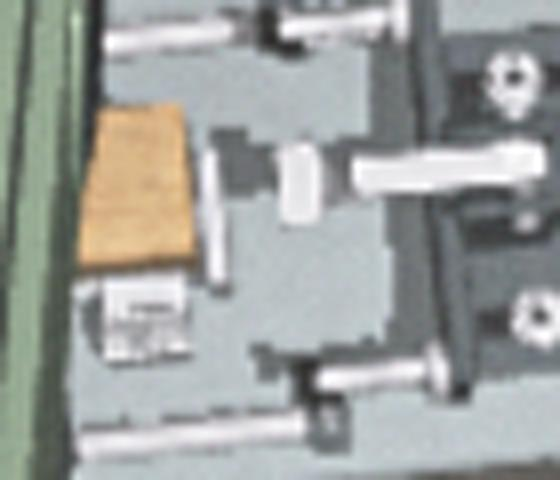

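View pics/c8.png

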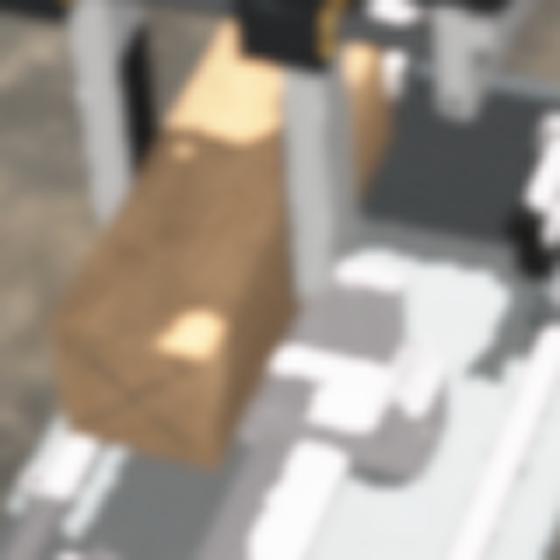

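Run:
```python
from h import *
np.set_printoptions(precision=4,suppress=True)
t=plane('top',np.array([(182,103),(196,262)])/8+(300,210),.1605);print(t)
s=plane('side',np.array([(75,432),(215,466)])/7+(245,245),.1185);print(s)
s2=plane('side',np.array([(57,328),(235,372)])/7+(245,245),.1605);print(s2)
p=.12;x=np.array([np.cos(p),np.sin(p)]);y=np.array([-np.sin(p),np.cos(p)]);c=np.array([.528,.0665])
for q in(t,s,s2): print([(round(float((r[:2]-c)@x),4),round(float((r[:2]-c)@y),4)) for r in q])
```

```text
[[ 0.5547 -0.0006  0.1605]
 [ 0.5113 -0.0051  0.1605]]
[[0.5437 0.1252 0.1185]
 [0.5053 0.1212 0.1185]]
[[0.5417 0.1289 0.1605]
 [0.4943 0.1247 0.1605]]
[(0.0185, -0.0699), (-0.0251, -0.0691)]
[(0.0226, 0.0564), (-0.016, 0.057)]
[(0.021, 0.0603), (-0.0265, 0.0618)]
```

>>> {"fn": "servo_tool", "kwargs": {
  "motion": [
    [[0, 0.0015, -0.005], [-0.006, 0, 0]],
    [[0.02, 0.0015, -0.005], [-0.006, 0, 0]],
    [[0.04, 0.0015, -0.005], [-0.006, 0, 0]],
    [[0.055, 0.0015, -0.005], [-0.006, 0, 0]],
    [[0.055, 0.0015, -0.005], [-0.006, 0, 0]]
  ]
}}

```text
t: 5.7
position: [0.5293, 0.0702, 0.0744]
tcp_rot: [[-0.003, 0.993, 0.121], [0.0, 0.121, -0.993], [-1.0, -0.003, -0.0]]
force: [-0.4, -0.7, -1.2]
gripper_width: 0.445
```

Run:
```python
from h import *
print(delta((.528,.0665,.0466),6.9))
a=bot.read_camera('top');b=bot.read_camera('side');cv2.imwrite('pics/top3.png',a);cv2.imwrite('pics/side3.png',b)
cv2.imwrite('pics/c7.png',cv2.resize(a[210:270,300:370],None,fx=8,fy=8,interpolation=cv2.INTER_CUBIC))
cv2.imwrite('pics/c8.png',cv2.resize(b[245:330,235:325],None,fx=7,fy=7,interpolation=cv2.INTER_CUBIC))
```

```text
(array([ 0.0278, -0.0017,  0.0035]), array([ 0.0008, -0.0005,  0.0028]), array([0.5293, 0.0702, 0.0744]), array([-0.45, -0.73, -1.17]), 5.7)
```

View pics/c7.png

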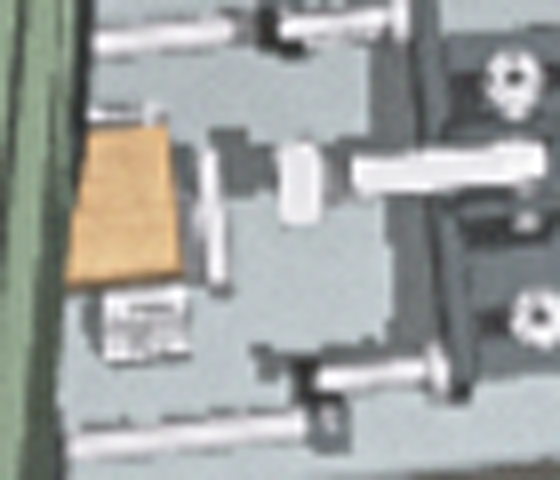

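View pics/c8.png

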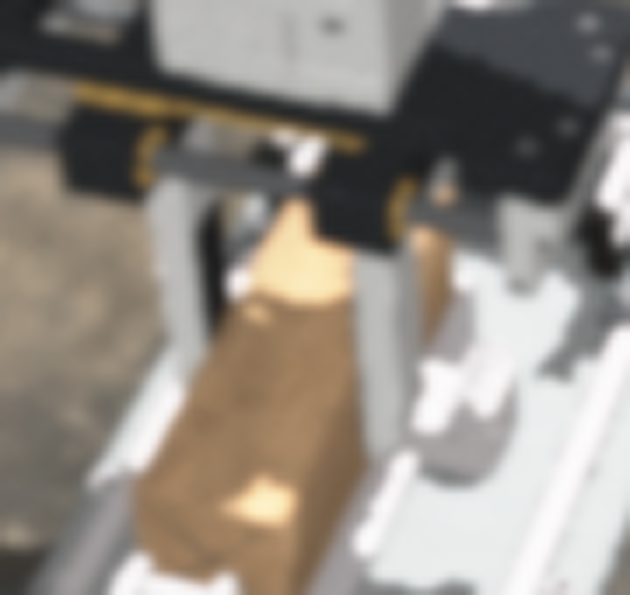

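Run:
```python
from h import *
t=plane('top',np.array([(166,125),(182,277)])/8+(300,210),.106)
p=.12;x=np.array([np.cos(p),np.sin(p)]);y=np.array([-np.sin(p),np.cos(p)])
for c in((.528,.0665),(.5272,.0665)): print([((r[:2]-c)@x,(r[:2]-c)@y) for r in t])
# where would edges be expected
for z in (.106,):
  P=[np.r_[np.array((.5275,.0665))+s*.021*x-.065*y,z] for s in(1,-1)]
  print((proj('top',P)-(300,210))*8)
```

```text
[(np.float64(0.020851572464765898), np.float64(-0.06363119184424446)), (np.float64(-0.022660617172356845), np.float64(-0.06365339273704004))]
[(np.float64(0.02164581937344901), np.float64(-0.0637269616100756)), (np.float64(-0.021866370263673728), np.float64(-0.06374916250287117))]
[[170.72543252 125.71448973]
 [186.11057277 272.42865874]]
```

>>> {"fn": "servo_tool", "kwargs": {
  "motion": [
    [[0.01, 0, 0], [0, 0, 0]],
    [[0.016, 0, 0], [0, 0, 0]],
    [[0.022, 0, 0], [0, 0, 0]],
    [[0.022, 0, 0], [0, 0, 0]]
  ]
}}

```text
t: 6.2
position: [0.5308, 0.0698, 0.0567]
tcp_rot: [[-0.0, 0.993, 0.121], [-0.0, 0.121, -0.993], [-1.0, -0.001, 0.0]]
force: [-9.6, -0.8, 19.0]
gripper_width: 0.447
```

>>> {"fn": "servo_tool", "kwargs": {
  "motion": [
    [[0.002, 0, 0], [0, 0, 0]],
    [[0.004, 0, 0], [0, 0, 0]],
    [[0.004, 0, 0], [0, 0, 0]]
  ]
}}

```text
t: 6.5
position: [0.5307, 0.0698, 0.056]
tcp_rot: [[-0.001, 0.993, 0.121], [-0.001, 0.121, -0.993], [-1.0, -0.001, 0.001]]
force: [-18.5, -0.8, 38.7]
gripper_width: 0.452
```

>>> {"fn": "servo_tool", "kwargs": {
  "motion": [
    [[-0.01, 0, 0], [0, 0, 0]],
    [[-0.01, -0.002, 0], [0, 0, 0]],
    [[-0.01, -0.002, 0], [0, 0, 0]]
  ]
}}

```text
t: 6.8
position: [0.528, 0.0697, 0.059]
tcp_rot: [[-0.0, 0.993, 0.121], [0.0, 0.121, -0.993], [-1.0, -0.0, -0.0]]
force: [-0.2, -0.2, -1.9]
gripper_width: 0.446
```

>>> {"fn": "servo_tool", "kwargs": {
  "motion": [
    [[0.003, 0, 0], [0, 0, 0]],
    [[0.006, 0, 0], [0, 0, 0]],
    [[0.006, 0, 0], [0, 0, 0]]
  ]
}}

```text
t: 7.1
position: [0.5273, 0.0697, 0.0519]
tcp_rot: [[-0.003, 0.993, 0.121], [0.0, 0.121, -0.993], [-1.0, -0.003, -0.0]]
force: [0.1, 0.7, -1.3]
gripper_width: 0.447
```

>>> {"fn": "servo_tool", "kwargs": {
  "motion": [
    [[0.002, 0, 0], [0, 0, 0]],
    [[0.004, 0, 0], [0, 0, 0]],
    [[0.004, 0, 0], [0, 0, 0]]
  ]
}}

```text
t: 7.4
position: [0.5282, 0.0697, 0.049]
tcp_rot: [[-0.001, 0.993, 0.121], [0.0, 0.121, -0.993], [-1.0, -0.001, -0.0]]
force: [-0.8, 0.4, -2.4]
gripper_width: 0.448
```

>>> {"fn": "servo_tool", "kwargs": {
  "motion": [
    [[0.001, 0, 0], [0, 0, 0]],
    [[0.002, 0, 0], [0, 0, 0]],
    [[0.002, 0, 0], [0, 0, 0]]
  ]
}}

```text
t: 7.7
position: [0.5284, 0.0697, 0.0474]
tcp_rot: [[-0.0, 0.993, 0.121], [-0.0, 0.121, -0.993], [-1.0, -0.0, -0.0]]
force: [-0.6, 0.8, -1.1]
gripper_width: 0.447
```

>>> {"fn": "servo_tool", "kwargs": {
  "motion": [
    [[0.001, 0, 0], [0, 0, 0]],
    [[0.002, 0, 0], [0, 0, 0]],
    [[0.002, 0, 0], [0, 0, 0]]
  ]
}}

```text
t: 8.0
position: [0.5286, 0.0697, 0.0455]
tcp_rot: [[0.0, 0.993, 0.121], [0.0, 0.121, -0.993], [-1.0, 0.0, 0.0]]
force: [0.8, -0.2, -1.0]
gripper_width: 0.445
```

>>> {"fn": "servo_tool", "kwargs": {
  "motion": [
    [[0.001, 0, 0], [0, 0, 0]],
    [[0.0015, 0, 0], [0, 0, 0]],
    [[0.0015, 0, 0], [0, 0, 0]]
  ]
}}

```text
t: 8.3
position: [0.5287, 0.0697, 0.0452]
tcp_rot: [[0.0, 0.993, 0.121], [-0.0, 0.121, -0.993], [-1.0, -0.0, 0.0]]
force: [-3.2, 1.2, 6.9]
gripper_width: 0.446
```

>>> {"fn": "servo_tool", "kwargs": {
  "motion": [
    [[0, 0, 0], [0, 0, 0]],
    [[0, 0, 0], [0, 0, 0]],
    [[0, 0, 0], [0, 0, 0]],
    [[0, 0, 0], [0, 0, 0]],
    [[0, 0, 0], [0, 0, 0]]
  ],
  "hand": 95
}}

```text
t: 8.8
position: [0.5284, 0.0697, 0.0438]
tcp_rot: [[-0.0, 0.993, 0.121], [0.0, 0.121, -0.993], [-1.0, -0.0, -0.0]]
force: [-0.4, -0.6, 0.2]
gripper_width: 0.628
```

>>> {"fn": "servo_tool", "kwargs": {
  "motion": [
    [[-0.03, 0, 0], [0, 0, 0]],
    [[-0.06, 0, 0], [0, 0, 0]],
    [[-0.1, 0, 0], [0, 0, 0]],
    [[-0.14, 0, 0], [0, 0, 0]],
    [[-0.16, 0, 0], [0, 0, 0]]
  ]
}}

```text
t: 9.3
position: [0.5305, 0.0697, 0.2082]
tcp_rot: [[0.006, 0.993, 0.121], [-0.0, 0.121, -0.993], [-1.0, 0.006, 0.001]]
force: [0.3, 0.2, 0.4]
gripper_width: 0.624
```

Run:
```python
from h import *
s=bot.sense();print(s['position'],s['force'])
a=bot.read_camera('top');b=bot.read_camera('side');cv2.imwrite('pics/top4.png',a);cv2.imwrite('pics/side4.png',b)
c=cv2.resize(a[190:310,220:360],None,fx=3.2,fy=3.2);d=cv2.resize(b[225:345,220:330],None,fx=3.2,fy=3.2)
cv2.imwrite('pics/c9.png',np.hstack([c,d]))
```

```text
[0.5304963  0.06969714 0.2081667 ] [0.27870816 0.2115081  0.37153532]
```

View pics/c9.png

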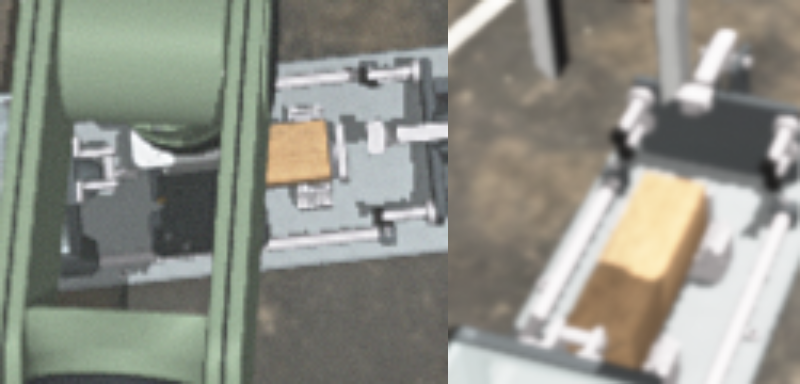

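Run:
```python
from h import *
a=cv2.imread('pics/top0.png');b=cv2.imread('pics/side0.png')
c=cv2.resize(a[220:275,185:245],None,fx=7,fy=7,interpolation=cv2.INTER_CUBIC);d=cv2.resize(b[345:400,200:265],None,fx=6,fy=7,interpolation=cv2.INTER_CUBIC)
cv2.imwrite('pics/c10.png',np.hstack([c,d]))
```

```text
(no output)
```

View pics/c10.png

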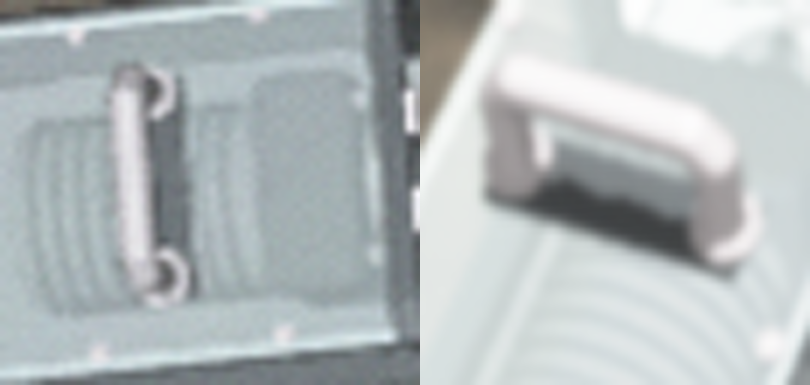

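Run:
```python
from h import *
t=np.array([135,182])/7+(185,220);s=np.array([195/6+200,110/7+345])
print(plane('top',[t],.153),plane('side',[s],.154),tri([t],[s]))
p=.12;x=np.array([np.cos(p),np.sin(p)]);y=np.array([-np.sin(p),np.cos(p)])
h=plane('top',[t],.153)[0][:2];print((h-(.528,.0665))@np.c_[x,y])
print(delta((*(h+.03*-0*y),.2),6.9))
```

```text
[[0.50176528 0.25866564 0.153     ]] [[0.50052311 0.26237722 0.154     ]] [[0.50247016 0.25967828 0.14954133 0.00077792]]
[-0.00304149  0.19392432]
(array([ 0.0078, -0.0066, -0.1912]), array([ 0.0006,  0.0012, -0.0085]), array([0.5313, 0.0697, 0.2081]), array([-0.37, -0.39, -0.52]), 9.4)
```

Run:
```python
from h import *
p=.12;x=np.array([np.cos(p),np.sin(p)]);y=np.array([-np.sin(p),np.cos(p)])
h=np.array([.502,.2595])+.034*y;print(h,delta((*h,.135),6.9))
```

```text
[0.49792978 0.29325549] (array([ 0.0728, -0.0068, -0.2261]), array([ 0.0006,  0.0012, -0.0085]), array([0.5313, 0.0697, 0.2081]), array([-0.37, -0.39, -0.52]), 9.4)
```

>>> {"fn": "servo_tool", "kwargs": {
  "motion": [
    [[0, -0.002, -0.045], [0, 0, 0]],
    [[0, -0.003, -0.09], [0, 0, 0]],
    [[0, -0.004, -0.135], [0, 0, 0]],
    [[0, -0.005, -0.18], [0, 0, 0]],
    [[0, -0.006, -0.225], [0, 0, 0]]
  ],
  "hand": 255
}}

```text
t: 9.9
position: [0.4937, 0.2935, 0.2014]
tcp_rot: [[-0.003, 0.993, 0.12], [-0.001, 0.12, -0.993], [-1.0, -0.003, 0.001]]
force: [-0.3, 0.3, 0.9]
gripper_width: 0.244
```

>>> {"fn": "servo_tool", "kwargs": {
  "motion": [
    [[0, 0, 0], [0, 0, 0]],
    [[0, 0, 0], [0, 0, 0]],
    [[0, 0, 0], [0, 0, 0]],
    [[0, 0, 0], [0, 0, 0]],
    [[0, 0, 0], [0, 0, 0]]
  ]
}}

```text
t: 10.4
position: [0.4957, 0.291, 0.2038]
tcp_rot: [[-0.0, 0.993, 0.119], [-0.0, 0.119, -0.993], [-1.0, -0.0, 0.0]]
force: [-0.2, -0.4, 0.1]
gripper_width: 0.002
```

Run:
```python
from h import *
p=.12;x=np.array([np.cos(p),np.sin(p)]);y=np.array([-np.sin(p),np.cos(p)])
h=np.array([.502,.2595])+.034*y;print(h,delta((*h,.135),6.9))
b=bot.read_camera('side');cv2.imwrite('pics/side5.png',b)
a=bot.read_camera('top');cv2.imwrite('pics/top5.png',a)
cv2.imwrite('pics/c11.png',np.hstack([cv2.resize(b[230:450,150:340],None,fx=2.2,fy=2.2),cv2.resize(a[190:310,260:360],None,fx=3.8,fy=4.0333)]))
```

```text
[0.49792978 0.29325549] (array([ 0.0688,  0.0025, -0.002 ]), array([-0.0016,  0.0003,  0.0003]), array([0.4957, 0.291 , 0.2038]), array([-0.24, -0.45,  0.11]), 10.4)
```

View pics/c11.png

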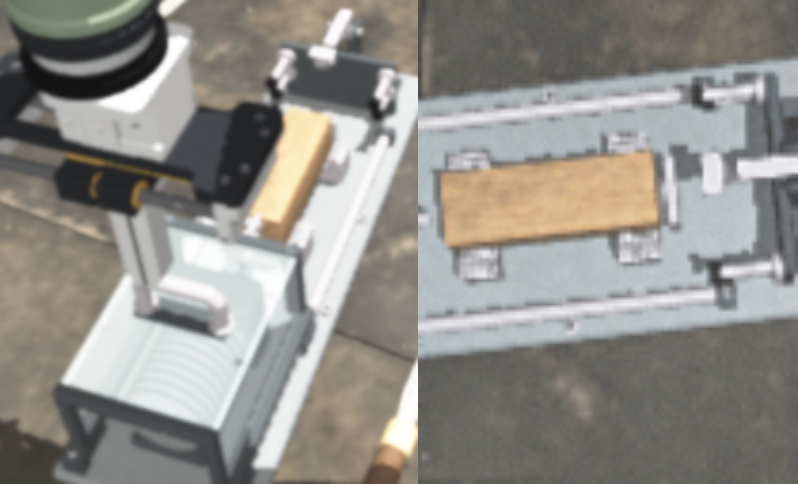

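>>> {"fn": "servo_tool", "kwargs": {
  "motion": [
    [[0, 0.002, -0.004], [0, 0, 0]],
    [[0.02, 0.002, -0.004], [0, 0, 0]],
    [[0.04, 0.002, -0.004], [0, 0, 0]],
    [[0.055, 0.002, -0.004], [0, 0, 0]],
    [[0.069, 0.002, -0.004], [0, 0, 0]]
  ]
}}

```text
t: 11.0
position: [0.4968, 0.2966, 0.134]
tcp_rot: [[-0.0, 0.993, 0.121], [-0.0, 0.121, -0.993], [-1.0, -0.0, 0.0]]
force: [0.3, 0.4, -0.1]
gripper_width: 0.005
```

>>> {"fn": "servo_tool", "kwargs": {
  "motion": [
    [[0, 0, 0.005], [0, 0, 0]],
    [[0, 0, 0.01], [0, 0, 0]],
    [[0, 0, 0.014], [0, 0, 0]],
    [[0, 0, 0.018], [0, 0, 0]]
  ]
}}

```text
t: 11.4
position: [0.5, 0.2785, 0.1361]
tcp_rot: [[0.002, 0.993, 0.12], [0.001, 0.12, -0.993], [-1.0, 0.002, -0.001]]
force: [1.2, 0.9, -0.2]
gripper_width: 0.006
```

>>> {"fn": "servo_tool", "kwargs": {
  "motion": [
    [[0, 0, 0.004], [0, 0, 0]],
    [[0, 0, 0.008], [0, 0, 0]],
    [[0, 0, 0.012], [0, 0, 0]],
    [[0, 0, 0.016], [0, 0, 0]],
    [[0, 0, 0.02], [0, 0, 0]]
  ]
}}

```text
t: 11.9
position: [0.5019, 0.2589, 0.1355]
tcp_rot: [[0.001, 0.993, 0.121], [0.001, 0.121, -0.993], [-1.0, 0.001, -0.001]]
force: [0.4, 2.6, 1.5]
gripper_width: 0.005
```

>>> {"fn": "servo_tool", "kwargs": {
  "motion": [
    [[0, 0, 0.006], [0, 0, 0]],
    [[0, 0, 0.012], [0, 0, 0]],
    [[0, 0, 0.018], [0, 0, 0]],
    [[0, 0, 0.024], [0, 0, 0]],
    [[0, 0, 0.03], [0, 0, 0]]
  ]
}}

```text
t: 12.4
position: [0.5052, 0.2285, 0.135]
tcp_rot: [[0.0, 0.993, 0.121], [0.0, 0.121, -0.993], [-1.0, 0.0, -0.0]]
force: [0.8, 3.0, 2.2]
gripper_width: 0.007
```

>>> {"fn": "servo_tool", "kwargs": {
  "motion": [
    [[0, 0, 0.01], [0, 0, 0]],
    [[0, 0, 0.02], [0, 0, 0]],
    [[0, 0, 0.03], [0, 0, 0]],
    [[0, 0, 0.04], [0, 0, 0]],
    [[0, 0, 0.05], [0, 0, 0]]
  ]
}}

```text
t: 12.9
position: [0.5111, 0.1785, 0.1349]
tcp_rot: [[-0.0, 0.993, 0.12], [-0.0, 0.12, -0.993], [-1.0, -0.0, -0.0]]
force: [-0.1, 4.4, 1.8]
gripper_width: 0.003
```

Run:
```python
from h import *
b=bot.read_camera('side');cv2.imwrite('pics/side6.png',b);s=bot.sense();print(s['position'],s['force'])
cv2.imwrite('pics/c12.png',cv2.resize(b[200:450,150:350],None,fx=2.4,fy=2.4))
```

```text
[0.51109023 0.17666017 0.13469772] [ 0.2319736  -1.65172564  0.01303067]
```

View pics/c12.png

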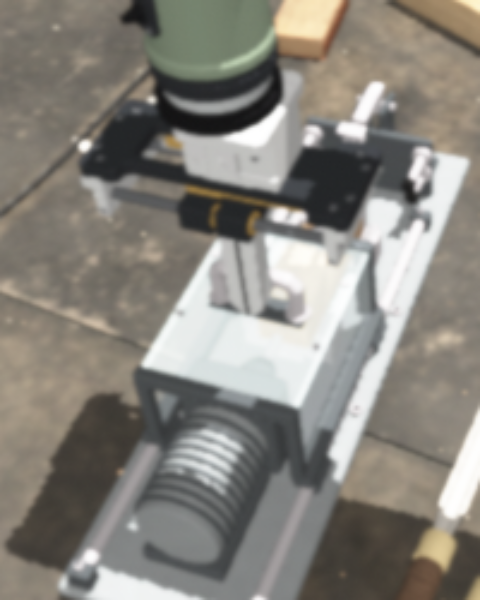

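>>> {"fn": "servo_tool", "kwargs": {
  "motion": [
    [[0, 0, 0.008], [0, 0, 0]],
    [[0, 0, 0.018], [0, 0, 0]],
    [[0, 0, 0.028], [0, 0, 0]],
    [[0, 0, 0.038], [0, 0, 0]],
    [[0, 0, 0.048], [0, 0, 0]]
  ]
}}

```text
t: 13.45
position: [0.5162, 0.1309, 0.1345]
tcp_rot: [[-0.002, 0.993, 0.121], [-0.0, 0.121, -0.993], [-1.0, -0.002, -0.0]]
force: [-2.0, 3.6, 0.5]
gripper_width: 0.004
```

>>> {"fn": "servo_tool", "kwargs": {
  "motion": [
    [[0, 0, 0.005], [0, 0, 0]],
    [[0, 0, 0.01], [0, 0, 0]],
    [[0, 0, 0.014], [0, 0, 0]],
    [[0, 0, 0.018], [0, 0, 0]]
  ]
}}

```text
t: 13.85
position: [0.5184, 0.1137, 0.1345]
tcp_rot: [[-0.002, 0.993, 0.121], [-0.0, 0.121, -0.993], [-1.0, -0.002, -0.0]]
force: [-2.8, 1.9, 0.1]
gripper_width: 0.004
```

Run:
```python
from h import *
b=bot.read_camera('side');cv2.imwrite('pics/side7.png',b);s=bot.sense();print(s['position'],s['force'],s['tcp_rot'][:,1])
cv2.imwrite('pics/c13.png',cv2.resize(b[200:400,200:400],None,fx=3,fy=3))
```

```text
[0.51877175 0.11297265 0.1346014 ] [-1.42092308  0.4859218  -0.17014672] [ 9.92701652e-01  1.20592081e-01 -9.90449512e-04]
```

View pics/c13.png

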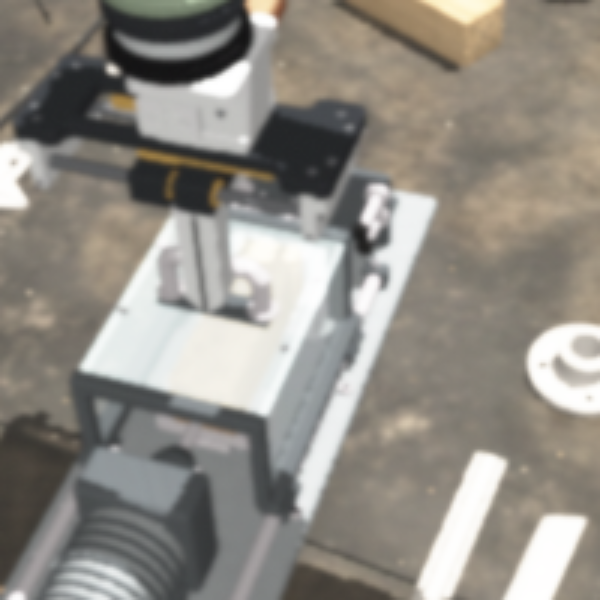

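>>> {"fn": "servo_tool", "kwargs": {
  "motion": [
    [[0, 0, 0.002], [0, 0, 0]],
    [[0, 0, 0.004], [0, 0, 0]],
    [[0, 0, 0.006], [0, 0, 0]],
    [[0, 0, 0.008], [0, 0, 0]],
    [[0, 0, 0.01], [0, 0, 0]]
  ]
}}

```text
t: 14.4
position: [0.5201, 0.1039, 0.1348]
tcp_rot: [[-0.0, 0.993, 0.121], [0.0, 0.121, -0.993], [-1.0, -0.0, -0.0]]
force: [-1.9, 3.5, -2.0]
gripper_width: -0.001
```

>>> {"fn": "servo_tool", "kwargs": {
  "motion": [
    [[0, 0, 0.002], [0, 0, 0]],
    [[0, 0, 0.004], [0, 0, 0]],
    [[0, 0, 0.006], [0, 0, 0]]
  ]
}}

```text
t: 14.7
position: [0.5211, 0.0979, 0.135]
tcp_rot: [[0.0, 0.993, 0.121], [0.0, 0.121, -0.993], [-1.0, 0.0, -0.0]]
force: [-1.6, 2.3, -1.4]
gripper_width: 0.006
```

>>> {"fn": "servo_tool", "kwargs": {
  "motion": [
    [[0, 0, 0.001], [0, 0, 0]],
    [[0, 0, 0.002], [0, 0, 0]],
    [[0, 0, 0.003], [0, 0, 0]]
  ]
}}

```text
t: 15.0
position: [0.5215, 0.095, 0.135]
tcp_rot: [[0.0, 0.993, 0.121], [0.0, 0.121, -0.993], [-1.0, 0.0, -0.0]]
force: [-1.0, 2.3, -1.8]
gripper_width: 0.003
```

>>> {"fn": "servo_tool", "kwargs": {
  "motion": [
    [[0, 0, 0.001], [0, 0, 0]],
    [[0, 0, 0.002], [0, 0, 0]],
    [[0, 0, 0.003], [0, 0, 0]],
    [[0, 0, 0.004], [0, 0, 0]],
    [[0, 0, 0.005], [0, 0, 0]]
  ]
}}

```text
t: 15.5
position: [0.5221, 0.09, 0.135]
tcp_rot: [[0.0, 0.993, 0.121], [0.0, 0.121, -0.993], [-1.0, 0.0, 0.0]]
force: [-0.9, 1.5, -2.0]
gripper_width: 0.004
```

>>> {"fn": "servo_tool", "kwargs": {
  "motion": [
    [[0, 0, 0.001], [0, 0, 0]],
    [[0, 0, 0.002], [0, 0, 0]],
    [[0, 0, 0.003], [0, 0, 0]]
  ]
}}

```text
t: 15.8
position: [0.5222, 0.0885, 0.135]
tcp_rot: [[-0.0, 0.993, 0.121], [0.003, 0.121, -0.993], [-1.0, 0.0, -0.003]]
force: [-1.2, 6.5, -1.6]
gripper_width: 0.006
```

>>> {"fn": "servo_tool", "kwargs": {
  "motion": [
    [[0, 0, 0.001], [0, 0, 0]],
    [[0, 0, 0.002], [0, 0, 0]],
    [[0, 0, 0.003], [0, 0, 0]]
  ]
}}

```text
t: 16.1
position: [0.5225, 0.0858, 0.135]
tcp_rot: [[-0.0, 0.993, 0.121], [0.003, 0.121, -0.993], [-1.0, 0.0, -0.003]]
force: [-1.3, 7.7, -1.4]
gripper_width: 0.007
```

>>> {"fn": "servo_tool", "kwargs": {
  "motion": [
    [[0, 0, 0.001], [0, 0, 0]],
    [[0, 0, 0.002], [0, 0, 0]],
    [[0, 0, 0.003], [0, 0, 0]]
  ]
}}

```text
t: 16.4
position: [0.5229, 0.0832, 0.135]
tcp_rot: [[-0.0, 0.993, 0.121], [0.004, 0.121, -0.993], [-1.0, 0.0, -0.004]]
force: [-1.1, 7.3, -1.7]
gripper_width: 0.01
```

>>> {"fn": "servo_tool", "kwargs": {
  "motion": [
    [[0, 0, 0.001], [0, 0, 0]],
    [[0, 0, 0.002], [0, 0, 0]]
  ]
}}

```text
t: 16.6
position: [0.5231, 0.0814, 0.135]
tcp_rot: [[-0.0, 0.993, 0.121], [0.004, 0.121, -0.993], [-1.0, 0.0, -0.004]]
force: [-0.9, 8.8, -1.0]
gripper_width: 0.006
```

>>> {"fn": "servo_tool", "kwargs": {
  "motion": [
    [[0, 0, 0.001], [0, 0, 0]],
    [[0, 0, 0.002], [0, 0, 0]]
  ]
}}

```text
t: 16.8
position: [0.5233, 0.0797, 0.135]
tcp_rot: [[-0.0, 0.993, 0.121], [0.005, 0.121, -0.993], [-1.0, 0.0, -0.005]]
force: [-1.1, 10.2, -0.3]
gripper_width: 0.006
```

>>> {"fn": "servo_tool", "kwargs": {
  "motion": [
    [[0, 0, 0.001], [0, 0, 0]],
    [[0, 0, 0.002], [0, 0, 0]]
  ]
}}

```text
t: 17.0
position: [0.5235, 0.078, 0.135]
tcp_rot: [[-0.0, 0.993, 0.121], [0.005, 0.121, -0.993], [-1.0, 0.0, -0.005]]
force: [-1.4, 9.9, -0.3]
gripper_width: 0.003
```

>>> {"fn": "servo_tool", "kwargs": {
  "motion": [
    [[0, 0, 0.001], [0, 0, 0]],
    [[0, 0, 0.002], [0, 0, 0]]
  ]
}}

```text
t: 17.2
position: [0.5237, 0.0763, 0.135]
tcp_rot: [[-0.0, 0.993, 0.121], [0.006, 0.121, -0.993], [-1.0, 0.0, -0.006]]
force: [-1.1, 10.7, -0.7]
gripper_width: 0.004
```

>>> {"fn": "servo_tool", "kwargs": {
  "motion": [
    [[0, 0, 0.001], [0, 0, 0]]
  ]
}}

```text
t: 17.3
position: [0.5237, 0.0755, 0.135]
tcp_rot: [[-0.001, 0.993, 0.121], [0.006, 0.121, -0.993], [-1.0, 0.0, -0.006]]
force: [-1.2, 11.1, -1.4]
gripper_width: 0.005
```

>>> {"fn": "servo_tool", "kwargs": {
  "motion": [
    [[0, 0, 0.001], [0, 0, 0]]
  ]
}}

```text
t: 17.4
position: [0.5239, 0.0747, 0.135]
tcp_rot: [[-0.001, 0.993, 0.121], [0.007, 0.121, -0.993], [-1.0, 0.0, -0.007]]
force: [-2.8, 12.1, -0.2]
gripper_width: 0.005
```

>>> {"fn": "servo_tool", "kwargs": {
  "motion": [
    [[0, 0, 0.001], [0, 0, 0]]
  ]
}}

```text
t: 17.5
position: [0.5239, 0.0738, 0.135]
tcp_rot: [[-0.001, 0.993, 0.121], [0.007, 0.121, -0.993], [-1.0, 0.0, -0.007]]
force: [-2.0, 12.7, -0.9]
gripper_width: 0.007
```

>>> {"fn": "servo_tool", "kwargs": {
  "motion": [
    [[0, 0, 0.001], [0, 0, 0]]
  ]
}}

```text
t: 17.6
position: [0.5241, 0.0723, 0.135]
tcp_rot: [[-0.0, 0.993, 0.121], [0.006, 0.121, -0.993], [-1.0, 0.0, -0.006]]
force: [-1.3, 10.3, -1.5]
gripper_width: 0.006
```

>>> {"fn": "servo_tool", "kwargs": {
  "motion": [
    [[0, 0, 0.0005], [0, 0, 0]]
  ]
}}

```text
t: 17.7
position: [0.5242, 0.0714, 0.135]
tcp_rot: [[-0.0, 0.993, 0.121], [0.005, 0.121, -0.993], [-1.0, 0.0, -0.005]]
force: [-1.4, 9.4, -1.5]
gripper_width: 0.003
```

>>> {"fn": "servo_tool", "kwargs": {
  "motion": [
    [[0, 0, 0.0005], [0, 0, 0]]
  ]
}}

```text
t: 17.8
position: [0.5243, 0.0706, 0.135]
tcp_rot: [[-0.0, 0.993, 0.121], [0.004, 0.121, -0.993], [-1.0, 0.0, -0.004]]
force: [-1.7, 8.2, -1.3]
gripper_width: 0.006
```

>>> {"fn": "servo_tool", "kwargs": {
  "motion": [
    [[0, 0, 0.0005], [0, 0, 0]]
  ]
}}

```text
t: 17.9
position: [0.5244, 0.0697, 0.135]
tcp_rot: [[-0.0, 0.993, 0.121], [0.004, 0.121, -0.993], [-1.0, 0.0, -0.004]]
force: [-1.3, 6.8, -0.6]
gripper_width: 0.005
```

>>> {"fn": "servo_tool", "kwargs": {
  "motion": [
    [[0, 0, 0.0005], [0, 0, 0]]
  ]
}}

```text
t: 18.0
position: [0.5245, 0.0689, 0.135]
tcp_rot: [[-0.0, 0.993, 0.121], [0.003, 0.121, -0.993], [-1.0, 0.0, -0.003]]
force: [-1.3, 6.0, -1.0]
gripper_width: 0.005
```

>>> {"fn": "servo_tool", "kwargs": {
  "motion": [
    [[0, 0, 0.0005], [0, 0, 0]]
  ]
}}

```text
t: 18.1
position: [0.5247, 0.0679, 0.135]
tcp_rot: [[-0.0, 0.993, 0.121], [0.002, 0.121, -0.993], [-1.0, 0.0, -0.002]]
force: [-1.9, 6.3, -1.2]
gripper_width: 0.002
```

>>> {"fn": "servo_tool", "kwargs": {
  "motion": [
    [[0, 0, 0.0005], [0, 0, 0]]
  ]
}}

```text
t: 18.2
position: [0.5247, 0.0679, 0.135]
tcp_rot: [[-0.0, 0.993, 0.121], [0.003, 0.121, -0.993], [-1.0, 0.0, -0.003]]
force: [-1.0, 8.1, -1.4]
gripper_width: 0.003
```

>>> {"fn": "servo_tool", "kwargs": {
  "motion": [
    [[0, 0, 0.0005], [0, 0, 0]]
  ]
}}

```text
t: 18.3
position: [0.5247, 0.0678, 0.135]
tcp_rot: [[-0.0, 0.993, 0.121], [0.004, 0.121, -0.993], [-1.0, 0.0, -0.004]]
force: [-2.3, 8.5, -2.0]
gripper_width: 0.004
```

>>> {"fn": "servo_tool", "kwargs": {
  "motion": [
    [[0, 0, 0.0005], [0, 0, 0]]
  ]
}}

```text
t: 18.4
position: [0.5247, 0.0675, 0.135]
tcp_rot: [[-0.0, 0.993, 0.121], [0.004, 0.121, -0.993], [-1.0, 0.0, -0.004]]
force: [-0.8, 8.2, -1.2]
gripper_width: 0.008
```

Run:
```python
from h import *
b=bot.read_camera('side');a=bot.read_camera('top');cv2.imwrite('pics/side8.png',b);s=bot.sense();print(s['position'],s['force'],s['tcp_rot'][:,1])
cv2.imwrite('pics/c14.png',np.hstack([cv2.resize(b[220:330,240:350],None,fx=3.6,fy=3.6),cv2.resize(a[195:305,290:400],None,fx=3.6,fy=3.6)]))
```

```text
[0.52471513 0.06743427 0.13505295] [-0.49022571  8.58677119 -0.26253267] [9.92688163e-01 1.20707039e-01 1.49924453e-04]
```

View pics/c14.png

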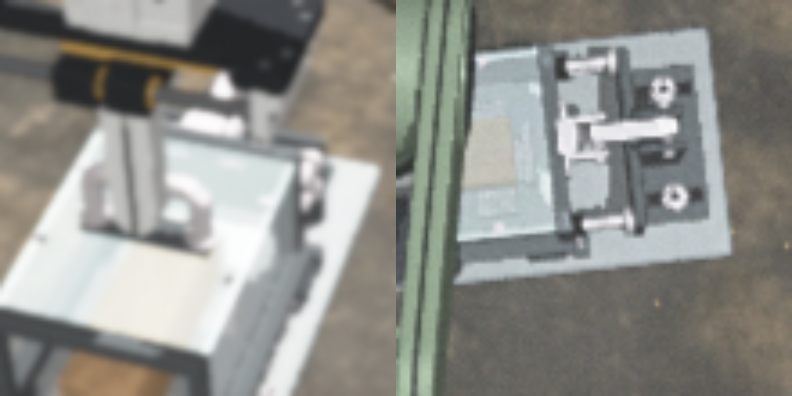

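Run:
```python
from h import *
a=bot.read_camera('top');cv2.imwrite('pics/top8.png',a)
cv2.imwrite('pics/c15.png',cv2.resize(a[200:270,320:390],None,fx=8,fy=8,interpolation=cv2.INTER_CUBIC))
```

```text
(no output)
```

View pics/c15.png

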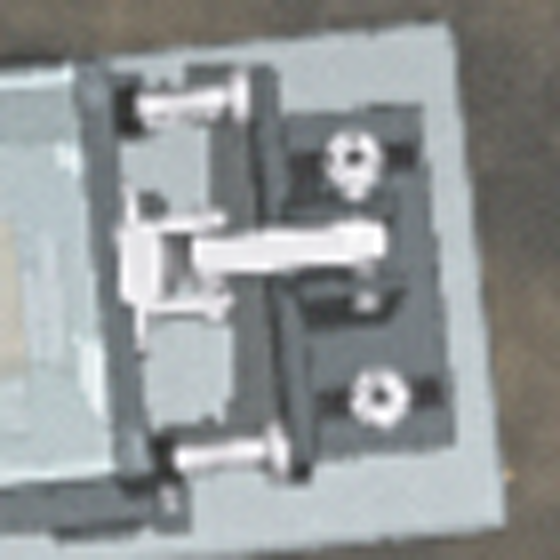

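>>> {"fn": "servo_tool", "kwargs": {
  "motion": [
    [[0, 0, 0.001], [0, 0, 0]]
  ]
}}

```text
t: 18.65
position: [0.5248, 0.0668, 0.135]
tcp_rot: [[-0.0, 0.993, 0.121], [0.005, 0.121, -0.993], [-1.0, 0.0, -0.005]]
force: [-0.7, 9.4, -0.8]
gripper_width: 0.005
```

>>> {"fn": "servo_tool", "kwargs": {
  "motion": [
    [[0, 0, 0.0005], [0, 0, 0]]
  ]
}}

```text
t: 18.75
position: [0.5248, 0.0663, 0.135]
tcp_rot: [[-0.001, 0.993, 0.121], [0.005, 0.121, -0.993], [-1.0, 0.0, -0.005]]
force: [-2.0, 9.8, -1.4]
gripper_width: 0.009
```

>>> {"fn": "servo_tool", "kwargs": {
  "motion": [
    [[0, 0, 0.0005], [0, 0, 0]]
  ]
}}

```text
t: 18.85
position: [0.5249, 0.066, 0.135]
tcp_rot: [[-0.001, 0.993, 0.121], [0.005, 0.121, -0.993], [-1.0, 0.0, -0.005]]
force: [-2.7, 10.4, -1.2]
gripper_width: 0.009
```

>>> {"fn": "servo_tool", "kwargs": {
  "motion": [
    [[0, 0, 0.0005], [0, 0, 0]],
    [[0, 0, 0.001], [0, 0, 0]]
  ]
}}

```text
t: 19.05
position: [0.5249, 0.0656, 0.1351]
tcp_rot: [[-0.001, 0.993, 0.121], [0.007, 0.121, -0.993], [-1.0, 0.0, -0.007]]
force: [-2.4, 11.4, -1.5]
gripper_width: 0.001
```

>>> {"fn": "servo_tool", "kwargs": {
  "motion": [
    [[0, 0, 0.0005], [0, 0, 0]]
  ]
}}

```text
t: 19.15
position: [0.5249, 0.0655, 0.1351]
tcp_rot: [[-0.001, 0.993, 0.121], [0.007, 0.121, -0.993], [-1.0, 0.0, -0.007]]
force: [-1.7, 13.0, -0.8]
gripper_width: 0.004
```

>>> {"fn": "servo_tool", "kwargs": {
  "motion": [
    [[0, 0, 0.0005], [0, 0, 0]]
  ]
}}

```text
t: 19.25
position: [0.5249, 0.0654, 0.135]
tcp_rot: [[-0.001, 0.993, 0.121], [0.008, 0.121, -0.993], [-1.0, 0.0, -0.008]]
force: [-1.4, 14.3, -0.2]
gripper_width: 0.004
```

>>> {"fn": "servo_tool", "kwargs": {
  "motion": [
    [[0, 0, 0.0005], [0, 0, 0]]
  ]
}}

```text
t: 19.35
position: [0.525, 0.0653, 0.1351]
tcp_rot: [[-0.001, 0.993, 0.121], [0.009, 0.121, -0.993], [-1.0, 0.0, -0.009]]
force: [-2.8, 14.8, 0.4]
gripper_width: 0.005
```

>>> {"fn": "servo_tool", "kwargs": {
  "motion": [
    [[0, 0, 0.0005], [0, 0, 0]]
  ]
}}

```text
t: 19.45
position: [0.5249, 0.0653, 0.1351]
tcp_rot: [[-0.001, 0.993, 0.121], [0.01, 0.121, -0.993], [-1.0, 0.0, -0.01]]
force: [-1.9, 15.6, 0.3]
gripper_width: 0.006
```

>>> {"fn": "servo_tool", "kwargs": {
  "motion": [
    [[0, 0, 0.0005], [0, 0, 0]]
  ]
}}

```text
t: 19.55
position: [0.525, 0.0652, 0.1351]
tcp_rot: [[-0.001, 0.993, 0.121], [0.01, 0.121, -0.993], [-1.0, 0.0, -0.01]]
force: [-3.0, 16.5, 0.1]
gripper_width: 0.003
```

>>> {"fn": "servo_tool", "kwargs": {
  "motion": [
    [[0, 0, 0.0005], [0, 0, 0]]
  ]
}}

```text
t: 19.65
position: [0.525, 0.0651, 0.1351]
tcp_rot: [[-0.001, 0.993, 0.121], [0.011, 0.121, -0.993], [-1.0, 0.0, -0.011]]
force: [-3.1, 18.5, 0.2]
gripper_width: 0.003
```

Past 17 N on stiff rubber, so the click is behind. I'll back off gently, then lift clear.

>>> {"fn": "servo_tool", "kwargs": {
  "motion": [
    [[0, 0, -0.003], [0, 0, 0]],
    [[0, 0, -0.006], [0, 0, 0]],
    [[0, 0, -0.01], [0, 0, 0]],
    [[0, 0, -0.015], [0, 0, 0]],
    [[0, 0, -0.022], [0, 0, 0]]
  ]
}}

```text
t: 20.15
position: [0.524, 0.0805, 0.1356]
tcp_rot: [[0.002, 0.993, 0.12], [-0.001, 0.12, -0.993], [-1.0, 0.002, 0.002]]
force: [-0.0, 0.1, -0.7]
gripper_width: 0.006
```

>>> {"fn": "servo_tool", "kwargs": {
  "motion": [
    [[-0.03, 0, 0], [0, 0, 0]],
    [[-0.07, 0, 0], [0, 0, 0]],
    [[-0.1, 0, 0], [0, 0, 0]],
    [[-0.1, 0, -0.04], [0, 0, 0]],
    [[-0.1, 0, -0.08], [0, 0, 0]]
  ]
}}

```text
t: 20.65
position: [0.5152, 0.1605, 0.2375]
tcp_rot: [[0.005, 0.993, 0.117], [-0.0, 0.117, -0.993], [-1.0, 0.005, 0.001]]
force: [-0.3, -0.7, -1.5]
gripper_width: 0.007
```

>>> {"fn": "servo_tool", "kwargs": {
  "motion": [
    [[0, 0, -0.04], [0, 0, 0]],
    [[0, 0, -0.08], [0, 0, 0]],
    [[0, 0, -0.12], [0, 0, 0]],
    [[0, 0, -0.15], [0, 0, 0]],
    [[0, 0, -0.15], [0, 0, 0]]
  ]
}}

```text
t: 21.15
position: [0.4948, 0.3127, 0.2352]
tcp_rot: [[0.001, 0.992, 0.125], [0.001, 0.125, -0.992], [-1.0, 0.001, -0.001]]
force: [0.5, 0.1, -0.6]
gripper_width: 0.007
```

Run:
```python
from h import *
b=bot.read_camera('side');a=bot.read_camera('top');cv2.imwrite('pics/top9.png',a);cv2.imwrite('pics/side9.png',b);s=bot.sense();print(s['position'],s['force'])
cv2.imwrite('pics/c16.png',np.hstack([cv2.resize(b[220:350,230:350],None,fx=3.3,fy=3.3),cv2.resize(a[190:300,265:385],None,fx=3.3,fy=3.9)]))
cv2.imwrite('pics/c17.png',cv2.resize(a[200:270,320:390],None,fx=8,fy=8,interpolation=cv2.INTER_CUBIC))
```

```text
[0.49540388 0.30955191 0.23505789] [ 0.78820465 -0.80857605  0.53833932]
```

View pics/c16.png

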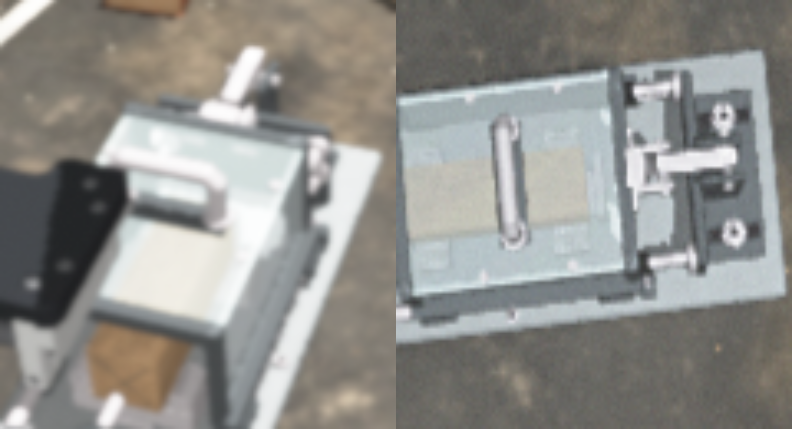

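View pics/c17.png

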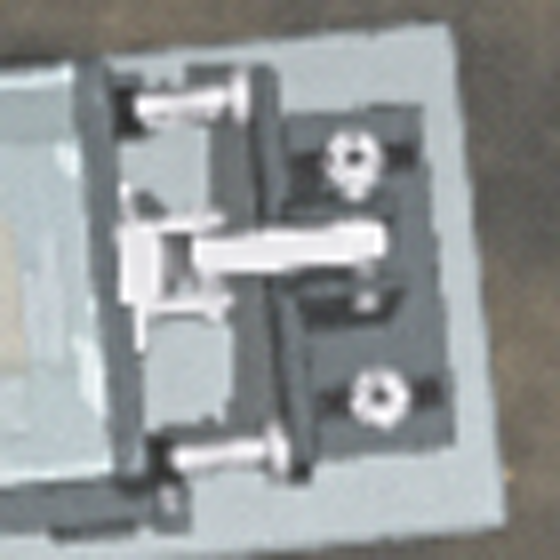

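Run:
```python
from plant import bot
print(bot.close_job())
```

```text
the job is handed in; nothing more can be done
None
```

I laid the slim blank (the one nearer the robot) in the cradle, then pushed the guard shut until the hook held it. I handed the job in at about 21 s; no verdict was given.

- **Seating the blank:** On the first try the blank caught on the +x flare of the cradle, with about 39 N upward on the wrist. I backed off, shifted it 2 mm in −x, and it went down freely to the floor. The pictures taken after I let go show it square between the saddles and clear of the end stop.
- **Shutting the guard:** I pushed it at about 0.1 m/s and slower near the end. The push rose to 12.7 N, then fell to about 6 N, which I took as the click. It then climbed stiffly on the rubber to 18.5 N, above the 17 N that means the click is past and below the 25 N limit.
- **Unclear click:** The force fell gradually over a few millimetres, where I expected a sharp drop. I put that down to give in the arm. I did not measure the joint values themselves; the checks below are from pictures and force readings.
- **Last checks:** After I backed away, the guard stayed about where it was just after the click. An unlatched guard would have sprung back about 5 mm. The hook's nose is in the same picture position as at the start, so it is down. The blank shows in line under the guard, and the gripper is clear with a contact force near zero.

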